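Hang a contactor on the studs of a wiring board

ROBOT

A 6-joint arm with a two-finger parallel gripper is mounted at the origin on the work surface. World frame = base frame: x ahead of the robot, y to its left, z up, the work surface at z = 0. Lengths are in mm, angles in rad, forces in N, time in s.
With the tool pointing down it reaches from about 350 to 875 mm from the base axis. Payload 4.2 kg.
Tool frame: the origin (TCP) lies between the finger pads; the fingertips stand 14 mm ahead of it and the grasp point (between the pads) lies 5 mm behind it; z points along the fingers, y is the line along which they close (so a half turn about z gives the same grasp; the last joint's range is limited). The gripper opens to 85 mm and grips with 20 to 120 N. Pads are 22 mm wide; open, the fingers measure 114 mm over their backs; the gripper's body (76 mm by 85 mm) begins 54 mm behind the grasp point. The pads swing forward as they close: fully open they stand 13 mm farther back than shut.
Start: joints at [0.259, 0.385, 0.008, 0, -1.194, -0.259], TCP at [624.979, 0.025, 245.312] pointing down, gripper open.
Joint ranges: [-3.14, 3.14], [-1.21, 2.06], [-1.07, 1.41], [-3.16, 2.05], [-2.99, -0.16], [-3.1, 3.1]. Speed limits (rad/s): [2.79, 2.79, 3.14, 3.14, 3.14, 3.14].

INTERFACE

Orientations are given as a unit quaternion [x, y, z, w].
In Python, from bench import * gives the robot as it stands.
- The arm moves only by the tool carry_out, never from a script. Its argument "motion" is a list of rows, each a list of 7 numbers: the turn, a rotation vector about the tool's x, y, z in rad, then the shift along the tool's x, y, z in mm, then the opening, from -1 (shut) to 1 (fully open), so that 0 is half open. A call has 1 to 5 rows; each row is the pose to reach, as a shift and turn from the pose commanded when the call began, along the tool's axes at that moment; what a row does not reach only later rows make up. A row lasts 1/8 s, in which the tool goes at most 62.5 mm and 10.7 degrees, less where a joint would pass 70% of its speed; a pose out of reach is approached as far as the arm can. A call with a gripper value outside its range is refused whole. The fingers move at their own pace and stop on an object; the grip force is fixed at half the most. Time passes only in rows, so rows that repeat a pose let the fingers close. It gives the time, the measured TCP pose, the force, the opening and the grip force at its end, in the units of the state.
- read_state(): the state, without advancing time (a new reading comes with each control period).
- get_image(name): name is "scene" or "side" or "wrist"; returns a dict with "color" (400x640x3 uint8, blue, green, red), "mtx" (3x3 intrinsics, pixels), "position" and "orientation" of the camera in the world. Camera axes: x right, y down, z forward; pixel columns grow to the right and rows downward; lengths in mm; the calibration is good to about 2 mm. A picture is of the moment at which its call begins. There is no depth.
- job_done(): hands the job in; it is judged then, once.
The state is a dict: "clock": time; "joints": joint angles; "joint_vel": joint speeds; "joint_efforts": joint torques, N m; "position": TCP position; "ee_rot": TCP orientation; "contact_force": force on the tool from outside, world axes, zero at the start; "wrist_torque": the same for the moment, N m; "gripper_width": finger opening in mm; "grasp_force": force on a finger pad.
Only numpy, scipy, OpenCV 4.12 (cv2) and the standard library are available. Lean on these libraries where they do the work, as an engineer would, in place of code of your own. Each camera call takes 0.05 s, during which the arm holds its last target. There are 200 camera calls.

TASK

Pick up the contactor on its keyhole plate, press the large ends of both keyholes over the two brass stud heads of the sloping wiring board's metal strip, and then slide it down the slope until it is fully home, lying flat on its studs and locked under both heads; let go of it. The strip may be clamped a little to either side of the middle, so find the studs, and do not force anything: keep the push on the board below 30 N (10 N is plenty). Leave everything else on the table alone.

Things in the scene. Friction and masses are not known exactly. Their poses are not given: they have to be found in the camera images.
- contactor: Contactor to hang: black and grey block, blue label and brass screws on top, 50 (x) x 44 (y) x 64 mm high, centred on a steel plate 130 (x) x 84 (y) x 4 mm. 0.32 to 0.5 kg. Origin: centre of the plate's underside; x along the plate to the end that hangs uppermost, z up through the block. Starts flat on the table. Grip the block's flat +y/-y sides (44 mm apart).
- key_low (a point): Centre of the lower keyhole's large end, on the plate's underside: x = -52 mm, y = 0 in the contactor frame. 15 mm across. A slot 9 mm wide, its mouth splayed, runs from it towards +x; a stud's shank meets the slot's end after 17.5 mm of travel along it (axis at x = -34.5 mm).
- key_high (a point): Centre of the upper keyhole's large end, on the plate's underside: x = +38 mm, y = 0 in the contactor frame; same shape as the lower one, its slot also runs towards +x.
- slope (a point): Mark at the middle of the sloping wooden wiring board, in the plane of its metal strip's face, 70 mm above the table. x points up the slope, y level to the left, z square out of the board. The slope is 20 degrees (0.349 rad). Plate over the stud heads: contactor origin at x = +7 mm; slid home: about x = -10.5 mm; axes of both parallel.
- stud_mark (a point): Nominal place of the lower stud's foot (slope x = -45 mm); the upper stud is 90 mm further up the slope. The aluminium strip (160 x 36 mm) that carries both is clamped up to 18 mm to the left or right of the marks (slope y -18 to +18 mm, both studs alike, x exact). This offset is not reported: see or feel it.
- head_mark (a point): Nominal centre of the lower stud's head top (10 mm above the strip; same sideways error). Shanks 6 mm across and 6 mm long; brass heads 12 mm across, 4 mm thick, rim bevelled by 1 mm (flat top 10 mm across). A plate that misses the heads with its large ends lies on them, its underside 10 mm above the strip.
- pad (a joint): Travel (m) of the sprung black pad, 24 mm square, midway between the studs; free top 4 mm above the strip, 0 = free, 0.004 = flush. It yields from 3 N, then 1 mm per N. The plate slides under the heads only while pressed to less than 2 mm above the strip (5 N; rigid at the strip); let go, the pad lifts it against the heads.
- board: The whole wiring board, fixed: 280 mm up the slope, 400 mm wide, with strip, studs, pad and devices. Origin on the table under the slope mark; x level, from its lower to its higher edge, z up. Devices on side rails stand up to 65 mm above the wood beyond 135 mm left and right of the mark; the strip's face is 5 mm above the wood.
- button_box: loose black box 80 x 60 x 45 mm with a red and a green push button on top (57 mm overall); origin: centre of its underside
- breaker: loose white circuit breaker 75 x 54 x 75 mm with a red toggle bar; origin: centre of its underside
- screwdriver: red-handled screwdriver, 200 mm, lying on the table; leave alone
- screwdriver2: red-handled screwdriver, 160 mm, lying on the table; leave alone
- pliers: yellow and dark pliers, 140 mm, lying on the table; leave alone
- tray: blue parts tray 100 x 150 x 35 mm; leave alone
Not all that is in view belongs to the job. What is shaped like the contactor but purple or red is not meant.

How it is judged:
By the outcome, as a careful person would: the job done as asked, in the order asked, and still so for the second after the job is handed in, with the robot touching nothing.
It also fails if it takes over 72 s, if anything falls off the work surface, if the arm or the gripper's body presses on something with over 40 N, if the wrist force passes 120 N, or if a joint passes its speed limit or range.

## Working session

There is one attempt and no reset: what is moved stays moved. The work goes in short steps, Python scripts to look and compute and a tool call to move; the robot and the scene stay as the last step left them, time stands still between calls to the robot, and variables do not carry over. Pictures are saved under pics/ and viewed, at most 10 in all, crops included, and the job is handed in when it is done.

Besides the shell and the picture viewer there is one more tool, called after "Emit:" as name(argument=value, ...), one argument or row to a line, values as JSON. carry_out: Moves the arm, as the interface text tells. Its arguments: {"type":"object","properties":{"motion":{"type":"array"}},"required":["motion"]}

```bash
ls; mkdir -p pics
cat > h.py <<'E'
from bench import *
import numpy as np, cv2
from scipy.spatial.transform import Rotation as R
def ray(im,u,v):
    d=np.linalg.solve(im["mtx"],[u,v,1.0]); return np.array(im["position"]),R.from_quat(im["orientation"]).as_matrix()@d
def onz(im,u,v,z):
    p,d=ray(im,u,v); return p+d*(z-p[2])/d[2]
def proj(im,P):
    c=R.from_quat(im["orientation"]).inv().apply(np.array(P)-im["position"]); q=im["mtx"]@c; return q[:2]/q[2]
def tri(a,b):
    (p,d),(q,e)=a,b; d=d/np.linalg.norm(d); e=e/np.linalg.norm(e)
    s=np.linalg.lstsq(np.c_[d,-e],q-p,rcond=None)[0]
    return (p+d*s[0]+q+e*s[1])/2, np.linalg.norm(p+d*s[0]-q-e*s[1])
E
python3 - <<'E'
from h import *
ims={n:get_image(n) for n in("scene","side","wrist")}
for n,i in ims.items():
    cv2.imwrite(f"pics/{n}0.png",i["color"]); print(n,i["position"],i["orientation"],i["mtx"][0])
print(read_state())
E
```

```text
pics
scene [1290.60044528 -228.35874636 1077.34367859] [ 0.77142084  0.54711012 -0.19544058 -0.25958309] [414.65279693   0.         322.51346345]
side [  154.74793576 -1079.97692315   849.21098841] [ 0.86812319 -0.13609154  0.08065559 -0.47046349] [453.36018819   0.         319.40683985]
wrist [624.76307975 -69.77031417 373.18148552] [ 0.0010133   0.99038755  0.13831162 -0.00117096] [322.6243885    0.         321.20364085]
{'clock': 0.15, 'joints': array([ 2.58604814e-01,  3.85403369e-01,  6.94152362e-03, -3.52907913e-04,
       -1.19403965e+00, -2.58588988e-01]), 'joint_vel': array([ 0.00080062, -0.00315858,  0.00357458,  0.00010084, -0.00141321,
        0.00070449]), 'joint_efforts': array([-6.03353892e-04, -3.92678475e+01,  1.88581592e+01,  4.18858320e+00,
       -3.39302780e-03,  5.70479813e-06]), 'position': array([6.24574938e+02, 1.74926970e-02, 2.44459282e+02]), 'ee_rot': array([-7.07066106e-01,  7.07146922e-01,  5.70437875e-04, -6.54523197e-04]), 'contact_force': array([ 0.02254905, -1.21680523, -1.20814253]), 'wrist_torque': array([-0.01467143, -0.0337812 ,  0.00538035]), 'grasp_force': 0.0, 'gripper_width': 85.25791694320579}
```

View pics/scene0.png

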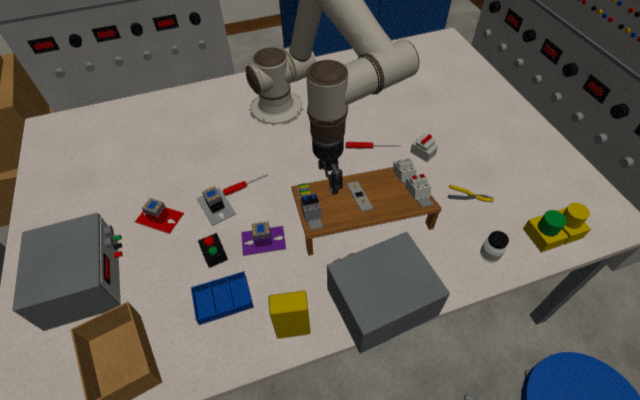

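View pics/side0.png

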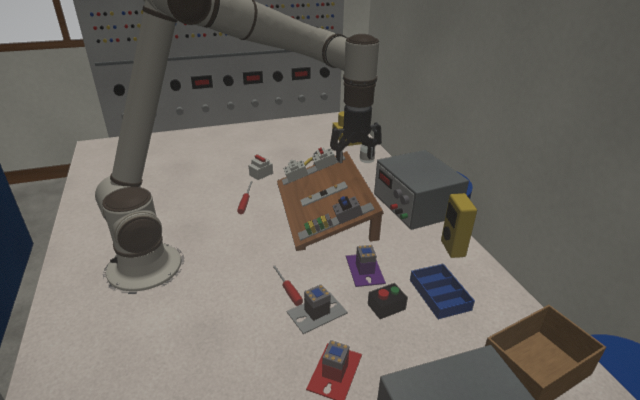

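The scene view shows three lookalikes: red plate (158,212), steel/grey plate (214,202) and purple plate (263,238). I choose the steel one, which is at (317,305) in the side view. The board's strip is at scene (360,195) and side (325,193). Next I check the choice in a close crop.

Run:
```python
from h import *
a=cv2.imread("pics/scene0.png")[175:235,180:260]; b=cv2.imread("pics/side0.png")[270:330,277:357]
c=cv2.imread("pics/wrist0.png")
top=np.hstack([cv2.resize(x,(400,300),interpolation=cv2.INTER_CUBIC) for x in(a,b)])
a2=cv2.imread("pics/scene0.png")[170:230,320:400]; 
bot=np.hstack([cv2.resize(a2,(400,300),interpolation=cv2.INTER_CUBIC),cv2.resize(c,(400,300))])
cv2.imwrite("pics/c1.png",np.vstack([top,bot]))
```

```text
(no output)
```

View pics/c1.png

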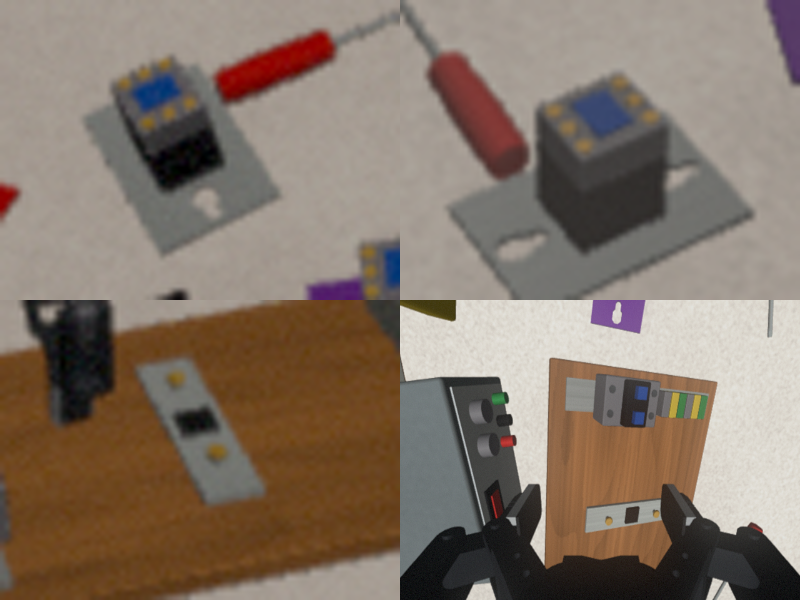

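The crop confirms the steel plate. Its two keyholes lie along the plate, with the slots running away from the robot. The brass heads show at about scene (355,186) and (363,201), and at wrist (334,293) and (410,285).

Run:
```python
from h import *
S,D,W=[get_image(n) for n in("scene","side","wrist")]
def brass(im,u,v,r=5):
    u,v=int(u),int(v); c=im["color"][v-r:v+r+1,u-r:u+r+1].astype(int); m=(c[...,2]-c[...,0]>45)
    y,x=np.nonzero(m); return (u-r+x.mean(),v-r+y.mean()) if len(x) else None
hs=[brass(S,355,186),brass(S,363,201)]; hw=[brass(W,410,285,8),brass(W,334,293,8)]; print(hs,hw)
P=[tri(ray(S,*a),ray(W,*b)) for a,b in zip(hs,hw)]; print(P)
d=P[1][0]-P[0][0]; print(np.linalg.norm(d),np.degrees(np.arctan2(d[2],np.hypot(d[0],d[1]))),np.arctan2(d[1],d[0]))
# slope model: mark z=70; low head z = 70-45 sin20+10cos20, high = +90 sin20
zl=70-45*np.sin(.349)+10*np.cos(.349); print([onz(W,*hw[0],zl),onz(W,*hw[1],zl+90*np.sin(.349))],[onz(S,*hs[0],zl),onz(S,*hs[1],zl+90*np.sin(.349))])
print("corners",[onz(S,*p,4)[:2] for p in((197,198.6),(213,225.8),(235.6,213.8))],[onz(D,*p,4)[:2] for p in((287,312),(347.6,312.4))])
print("label",tri(ray(S,211.6,193.4),ray(D,317.4,293)),onz(S,211.6,193.4,68),onz(D,317.4,293,68))
# blue label centroids
for im,(u,v) in((S,(211,193)),(D,(317,293))):
    c=im["color"][v-10:v+11,u-10:u+11].astype(int); y,x=np.nonzero(c[...,0]-c[...,2]>35); print(u-10+x.mean(),v-10+y.mean(),onz(im,u-10+x.mean(),v-10+y.mean(),68))
```

```text
[(np.float64(356.1904761904762), np.float64(183.04761904761904)), (np.float64(365.15384615384613), np.float64(198.53846153846155))] [(np.float64(410.1038961038961), np.float64(285.0779220779221)), (np.float64(333.9795918367347), np.float64(294.61224489795916))]
[(array([525.58093426, 126.87300285,  62.34051999]), np.float64(6.6304759416133505)), (array([610.77233204, 120.23044614,  89.74757884]), np.float64(5.7759440325848255))]
89.73764365597069 17.783023342199392 -0.07781471235167609
[array([528.099173  , 122.33237246,  64.00902955]), array([612.11639215, 113.69327436,  94.78527326])] [array([524.00849371, 129.28463104,  64.00902955]), array([612.16204672, 121.2038559 ,  94.78527326])]
corners [array([ 363.29242787, -366.18077907]), array([ 488.60071054, -334.7269178 ]), array([ 466.95920387, -258.52197336])] [array([ 339.13556289, -291.09950137]), array([ 483.67482155, -338.18856937])]
label (array([ 412.08326827, -311.71978697,   66.67235864]), np.float64(0.35616059937555883)) [ 413.4131501  -311.72170114   68.        ] [ 411.5684913  -312.82508824   68.        ]
210.67391304347825 192.91304347826087 [ 410.48666345 -314.13353699   68.        ]
317.0 292.25454545454545 [ 411.43083324 -310.08775485   68.        ]
```

Emit:
carry_out(
  motion=[
    [0,0,0.18,44,30,4,0.6],
    [0,0,0.36,88,60,8,0.6],
    [0,0,0.54,132,90,12,0.6],
    [0,0,0.72,176,120,16,0.6],
    [0,0,0.9,220,150,20,0.6],
  ],
)

```text
clock: 0.92
position: [473.9, -221.2, 225.4]
ee_rot: [-0.327, 0.945, -0.0, 0.0]
contact_force: [0.2, -0.3, -0.1]
gripper_width: 68.3
grasp_force: 0.0
```

```bash
cat >> h.py <<'E'
def delta(T,A):  # target TCP position, target rotation matrix -> tool-frame turn, shift
    s=read_state(); r=R.from_quat(s["ee_rot"])
    print("t",s["clock"],"pos",np.round(s["position"],1),"F",np.round(s["contact_force"],1),"w",round(s["gripper_width"],1),"g",round(s["grasp_force"],1))
    print("turn",np.round((r.inv()*R.from_matrix(A)).as_rotvec(),4),"shift",np.round(r.inv().apply(np.array(T)-s["position"]),1))
def att(yaw,pitch=0): # contactor attitude -> tool attitude: tool z=-cz, tool y=cy, tool x=-cx
    C=(R.from_euler("z",yaw)*R.from_euler("y",-pitch)).as_matrix()
    return np.c_[-C[:,0],C[:,1],-C[:,2]],C
E
python3 - <<'E'
from h import *
delta([411.5,-312,170],att(.25)[0]); print(read_state()["joints"])
E
```

```text
t 0.925 pos [ 473.9 -221.2  225.4] F [ 0.2 -0.3 -0.1] w 68.3 g 0.0
turn [-3.000e-04  4.000e-04  4.152e-01] shift [105.1 -32.9  55.4]
[-1.26125519e-01  2.27512331e-01 -2.71503280e-01  5.43303916e-05
 -1.07127450e+00 -7.79489112e-01]
```

Emit:
carry_out(
  motion=[
    [0,0,0.14,35,-11,18,0.6],
    [0,0,0.28,70,-22,36,0.6],
    [0,0,0.415,105,-33,55,0.6],
    [0,0,0.415,105,-33,55,0.6],
  ],
)

```text
clock: 1.42
position: [411.0, -312.1, 168.8]
ee_rot: [-0.126, 0.992, 0.001, -0.002]
contact_force: [0.3, -1.0, 0.2]
gripper_width: 68.1
grasp_force: 0.0
```

Run:
```python
from h import *
im=get_image("wrist"); cv2.imwrite("pics/w1.png",im["color"])
delta([411.5,-312,170],att(.25)[0])
c=im["color"].astype(int); m=((c[...,0]-c[...,2]>35)*255).astype(np.uint8)
for k in cv2.findContours(m,0,2)[0]:
    if cv2.contourArea(k)>150: r=cv2.minAreaRect(k); print(r,onz(im,*r[0],68))
```

```text
t 1.475 pos [ 412.4 -311.7  169.8] F [1.2 0.6 0.1] w 68.4 g 0.0
turn [ 0.0006 -0.0011  0.0045] shift [ 1.  -0.  -0.2]
((319.5, 199.0), (26.0, 35.0), 90.0) [ 411.1249701  -313.43214932   68.        ]
((73.99252319335938, 115.6496353149414), (33.439727783203125, 35.34653091430664), 47.862403869628906) [ 394.74914447 -492.83227264   68.        ]
```

View pics/w1.png

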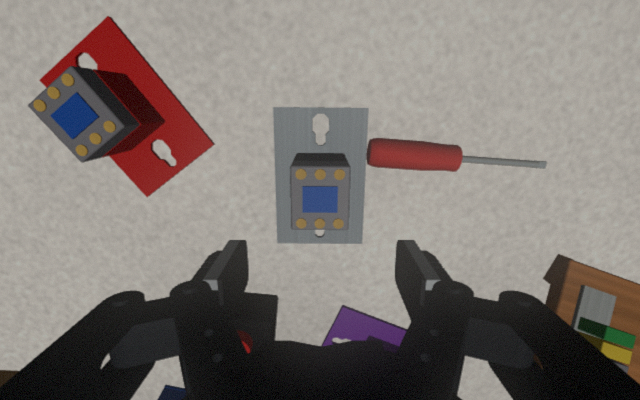

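Wrist view: the steel-plate contactor is centred with its label at (319,199). key_low's large end is at (320,122), with its slot towards the block, which is the expected orientation. The screwdriver handle (415,155) is clear of the finger paths.

Emit:
carry_out(
  motion=[
    [0,0,0.004,1.2,-1,50,0.6],
    [0,0,0.004,1.2,-1,95,0.6],
    [0,0,0.004,1.2,-1,127,0.6],
    [0,0,0.004,1.2,-1,127,0.6],
  ],
)

```text
clock: 1.98
position: [412.0, -311.4, 41.9]
ee_rot: [-0.127, 0.992, 0.001, -0.002]
contact_force: [-0.4, -0.2, 0.7]
gripper_width: 68.1
grasp_force: 0.0
```

Emit:
carry_out(
  motion=[
    [0,0,0,0,0,0,-0.5],
    [0,0,0,0,0,0,-0.5],
    [0,0,0,0,0,0,-0.5],
    [0,0,0,0,0,0,-0.5],
    [0,0,0,0,0,0,-0.5],
  ],
)

```text
clock: 2.6
position: [414.1, -312.7, 45.4]
ee_rot: [-0.126, 0.992, -0.001, 0.002]
contact_force: [1.5, 2.2, 6.4]
gripper_width: 43.2
grasp_force: 62.8
```

Emit:
carry_out(
  motion=[
    [0,0,0,0,0,-25,-0.5],
    [0,0,0,0,0,-75,-0.5],
    [0,0,0,0,0,-130,-0.5],
    [0,0,0,0,0,-170,-0.5],
    [0,0,0,0,0,-170,-0.5],
  ],
)

```text
clock: 3.22
position: [413.5, -312.9, 216.6]
ee_rot: [-0.126, 0.992, -0.002, 0.004]
contact_force: [0.7, 0.2, -4.0]
gripper_width: 43.4
grasp_force: 62.7
```

Run:
```python
from h import *
im=get_image("wrist"); cv2.imwrite("pics/w2.png",im["color"]); s=read_state(); print(s)
r=R.from_quat(s["ee_rot"]); print("cam in tool",r.inv().apply(im["position"]-s["position"]))
th=np.array([np.cos(-.10),np.sin(-.10)]); 
mark=np.array([570,118.]); A,C=att(-.10,.349)
O=np.array([*mark,70])+C@[7,0,60]; T=O+C@[0,0,44]; print("approach",T); delta(T,A)
```

```text
{'clock': 3.275, 'joints': array([-0.33440425,  0.22709955, -0.30282405, -0.00124752, -1.03879588,
       -0.98468231]), 'joint_vel': array([ 0.00119399,  0.04441978, -0.05782084, -0.01634392, -0.00359729,
       -0.0009245 ]), 'joint_efforts': array([ 1.96196849e-02, -3.33603358e+01,  2.02338642e+01,  4.78871360e+00,
        6.54169475e-02,  1.05549356e-03]), 'position': array([ 412.04514077, -312.01448013,  213.91796991]), 'ee_rot': array([-1.25209460e-01,  9.92129640e-01,  2.06617231e-05,  1.16927508e-03]), 'contact_force': array([ 0.43961123, -0.15162817, -4.96408812]), 'wrist_torque': array([ 0.06833214,  0.06601607, -0.00883434]), 'grasp_force': 62.654099464416504, 'gripper_width': 43.37241837266017}
cam in tool [  68.89105154   -1.00129678 -131.29199692]
approach [541.15915412 120.89373681 170.1240825 ]
t 3.275 pos [ 412.  -312.   213.9] F [ 0.4 -0.2 -5. ] w 43.4 g 62.7
turn [ 0.0614 -0.343   0.3474] shift [-232.5  387.3   44.2]
```

View pics/w2.png

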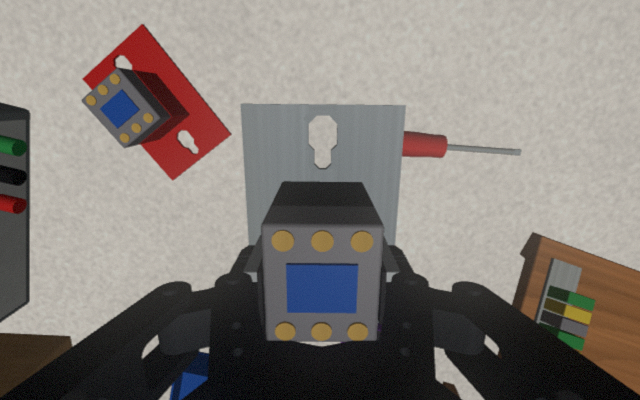

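Wrist view: the contactor is held squarely, with key_low's large end at about (322,130) and the label at (322,288). Next is the carry to the board, kept high.

Emit:
carry_out(
  motion=[
    [0,0,0,-20,30,-48,-0.5],
    [0,0,0,-50,80,-58,-0.5],
    [0,0,0,-80,132,-58,-0.5],
    [0,0,0,-112,186,-58,-0.5],
    [0,0,0,-145,240,-58,-0.5],
  ],
)

```text
clock: 3.9
position: [491.3, -43.0, 268.6]
ee_rot: [-0.125, 0.992, 0.0, -0.003]
contact_force: [0.4, -1.1, -3.6]
gripper_width: 43.4
grasp_force: 63.3
```

Emit:
carry_out(
  motion=[
    [0.015,-0.085,0.085,-30,50,0,-0.5],
    [0.03,-0.17,0.17,-60,100,0,-0.5],
    [0.045,-0.255,0.26,-87,147,5,-0.5],
    [0.061,-0.343,0.347,-87,147,20,-0.5],
    [0.061,-0.343,0.347,-87,147,30,-0.5],
  ],
)

```text
clock: 4.53
position: [536.0, 117.6, 235.8]
ee_rot: [0.047, 0.985, -0.012, 0.167]
contact_force: [-0.0, -0.2, -3.6]
gripper_width: 43.3
grasp_force: 63.6
```

Run:
```python
from h import *
# hand-held contactor in tool frame from w2
im=get_image("wrist"); cv2.imwrite("pics/w3.png",im["color"]); s=read_state()
r=R.from_quat(s["ee_rot"])
def ont(u,v,zt):
    p,d=ray(im,u,v); p=r.inv().apply(p-s["position"]); d=r.inv().apply(d); return p+d*(zt-p[2])/d[2]
w2=cv2.imread("pics/w2.png").astype(int)
m=((w2[...,0]-w2[...,2]>35)*255).astype(np.uint8)[240:330,270:380]
y,x=np.nonzero(m); print("label",x.mean()+270,y.mean()+240,ont(x.mean()+270,y.mean()+240,-24.1))
print("hole",ont(322.5,130,39.9),"corners",ont(242,104,39.9),ont(405,106,39.9))
A,C=att(-.10,.349)
T=np.array([570,118,70])+C@[7,0,60+44]; delta(T,A)
```

```text
label 321.3359488520779 288.0845684394071 [  4.36514521  -0.45840225 -24.1       ]
hole [56.45937346  0.08629062 39.9       ] corners [ 69.38800485 -40.55870693  39.9       ] [68.39381818 41.75995586 39.9       ]
t 4.575 pos [537.1 117.6 236. ] F [ 0.6 -0.1 -5. ] w 43.4 g 63.5
turn [-0.0052 -0.0117  0.004 ] shift [18.3  4.1 63.4]
```

View pics/w3.png

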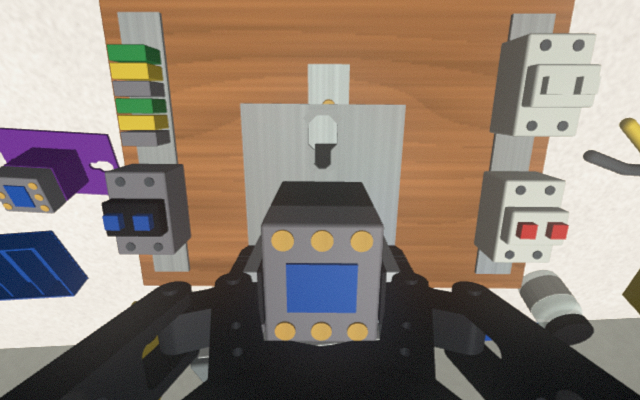

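Wrist view: the strip is centred at u≈329 (edges 308–350). A brass head peeks out at (328,102) just above the plate edge, whose centre is u≈323. The side rails run almost parallel to the plate. I'll turn these into slope offsets.

```bash
cat >> h.py <<'E'
def ont(im,s,u,v,zt):
    r=R.from_quat(s["ee_rot"]); p,d=ray(im,u,v); p=r.inv().apply(p-s["position"]); d=r.inv().apply(d); return p+d*(zt-p[2])/d[2]
def toolnow(s): return R.from_quat(s["ee_rot"]).as_matrix()
E
python3 - <<'E'
from h import *
im=get_image("wrist"); s=read_state(); c=im["color"].astype(int); M=toolnow(s)
print("pos",s["position"],"tool x slope deg",np.degrees(np.arcsin(M[2,0])),"tool y z-comp",M[2,1],"yaw",np.arctan2(-M[1,0],-M[0,0]))
# strip edges by saturation (grey vs wood) rows 68..98, rails inner edges
g=(c[...,2]-c[...,0]<25)
def run(v,u0):
    a=u0
    while g[v,a]: a-=1
    b=u0
    while g[v,b]: b+=1
    return a+.5,b-.5
z=167
for v in(68,75,82,90,97): a,b=run(v,318); print(v,a,b,ont(im,s,(a+b)/2,v,z)[:2],(ont(im,s,b,v,z)-ont(im,s,a,v,z))[1])
for v in(20,30,260,265): print("L",v,run(v,150)[1],ont(im,s,run(v,150)[1],v,z)[:2]) if g[v,150] else print(v,"no")
for v in(20,30,150,160,265): print("R",v,run(v,515 if v<100 else 498)[0],ont(im,s,run(v,515 if v<100 else 498)[0],v,z)[:2])
br=(c[...,2]-c[...,0]>60)[90:104,318:340]; y,x=np.nonzero(br); print("head px",x.min()+318,x.max()+318,y.min()+90,y.max()+90)
cv2.imwrite("pics/c3.png",cv2.resize(im["color"][55:175,280:380],None,fx=5,fy=5,interpolation=cv2.INTER_CUBIC))
E
```

```text
pos [538.77705615 118.06556073 238.17153482] tool x slope deg -19.507006851465274 tool y z-comp -0.004268567215149725 yaw -0.09703529150492657
68 307.5 348.5 [99.7874618   4.39794185] 35.048376136405444
75 307.5 348.5 [94.1521311   4.42936884] 35.24204606888013
82 307.5 348.5 [88.45417208  4.46114509] 35.437868252659875
90 307.5 348.5 [81.86418335  4.49789599] 35.66434676086723
97 307.5 347.5 [76.02852513  4.09306211] 34.99040140875146
L 20 160.5 [ 136.9128878  -133.95110597]
L 30 161.5 [ 129.41254657 -134.13164534]
260 no
265 no
R 20 510.5 [136.72266469 154.34839687]
R 30 508.5 [129.2402625 153.877384 ]
R 150 491.5 [ 29.65219344 153.98851615]
R 160 490.5 [ 20.44030452 154.38176422]
R 265 475.5 [-86.61678166 154.41248438]
head px 322 333 98 103
```

View pics/c3.png

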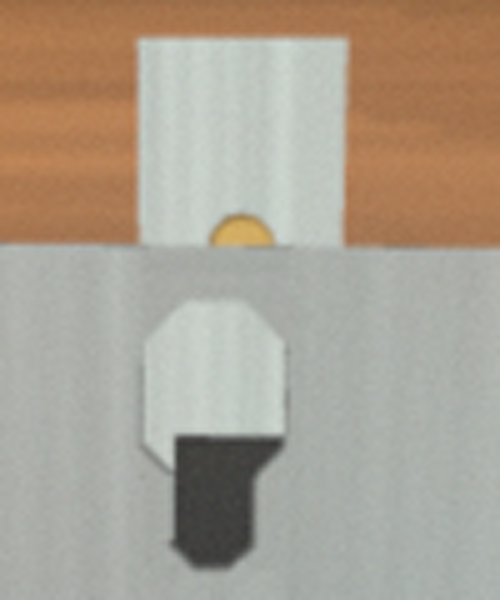

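Through the hole, strip metal and the black pad are visible. The brass head is at about (328,100), and the strip is centred about 4.4 mm to +y of the plate. The rails are parallel to the tool. Moving over the studs and down to about 30 mm.

Emit:
carry_out(
  motion=[
    [-0.004,-0.009,0,13,4.4,20,-0.5],
    [-0.004,-0.009,0,13,4.4,50,-0.5],
    [-0.004,-0.009,0,13,4.4,75,-0.5],
    [-0.004,-0.009,0,13,4.4,85,-0.5],
    [-0.004,-0.009,0,13,4.4,85,-0.5],
  ],
)

```text
clock: 5.25
position: [558.0, 121.2, 156.8]
ee_rot: [0.049, 0.983, -0.007, 0.177]
contact_force: [0.4, 0.2, -3.3]
gripper_width: 43.8
grasp_force: 63.5
```

Run:
```python
from h import *
im=get_image("wrist"); s=read_state(); c=im["color"].astype(int); M=toolnow(s)
print("pos",s["position"],"F",s["contact_force"],"slope",np.arcsin(-M[2,0]),"roll",M[2,1],"yaw",np.arctan2(-M[1,0],-M[0,0]))
m=((c[...,2]-c[...,0])>60)[100:175,300:345].astype(np.uint8); n,l,st,ce=cv2.connectedComponentsWithStats(m); 
for a,b in zip(st[1:],ce[1:]): print(a,b+[300,100])
# plate low edge position by column gradient
gr=c.sum(2).astype(float); 
for u0,u1 in((250,290),(360,400)):
    col=gr[85:125,u0:u1].mean(1); d=np.diff(col); k=np.argmax(abs(d)); print(u0,85+k,np.round(d[max(0,k-2):k+3]))
cv2.imwrite("pics/c4.png",cv2.resize(im["color"][55:175,270:380],None,fx=5,fy=5,interpolation=cv2.INTER_CUBIC))
```

```text
pos [558.15802532 121.72856641 157.64033736] F [ 0.32608552  0.45201082 -3.41258305] slope 0.35656880854756606 roll 0.0038545223762398127 yaw -0.09958694692978382
[ 12  15  17  10 115] [320.16521739 118.93043478]
250 103 [ 6. 48. 90.  4. -2.]
360 104 [ 2. 44. 92.  4. -0.]
```

View pics/c4.png

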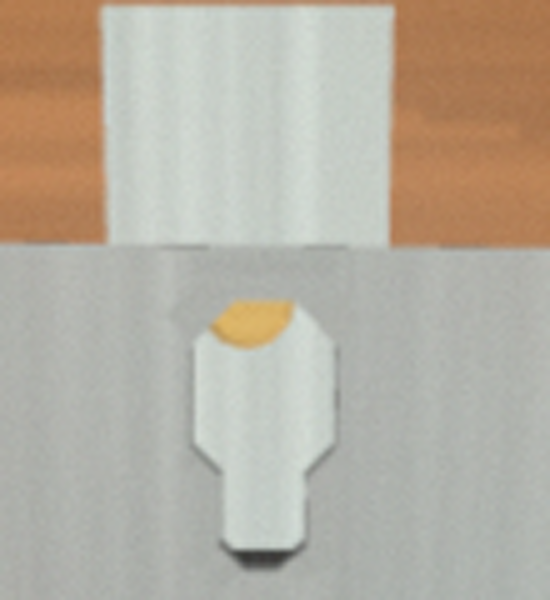

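Run:
```python
from h import *
im=get_image("wrist"); s=read_state(); print(s["position"])
for h in(83,85,87,89): 
    w=ont(im,s,348.6,57,h)-ont(im,s,290,57,h); hd=ont(im,s,319.6,124.4,h-9); print(h,"strip w",w[1].round(2),"head c",(hd+[6,0,0])[:2].round(2), "strip mid", ont(im,s,319.3,57,h)[:2].round(2))
print("hole",ont(im,s,322.8,129,39.9)[:2],"top/bot edges",ont(im,s,322.8,115,39.9)[0],ont(im,s,322.8,148.8+0,39.9)[0],"sides",ont(im,s,308.8,129,39.9)[1],ont(im,s,336.8,129,39.9)[1])
```

```text
[558.14836448 122.03778834 158.1009154 ]
83 strip w 35.65 head c [62.09 -1.77] strip mid [95.68 -1.9 ]
85 strip w 35.98 head c [61.96 -1.78] strip mid [95.93 -1.91]
87 strip w 36.32 head c [61.83 -1.8 ] strip mid [96.18 -1.92]
89 strip w 36.66 head c [61.7  -1.81] strip mid [96.42 -1.94]
hole [56.02776468  0.0866531 ] top/bot edges 63.01620217510096 45.86151169785596 sides -7.099762175835279 7.272133774957776
```

Emit:
carry_out(
  motion=[
    [0,0.004,-0.01,3,-0.7,8,-0.5],
    [0,0.004,-0.01,6.2,-1.3,16,-0.5],
    [0,0.004,-0.01,6.2,-1.3,22,-0.5],
    [0,0.004,-0.01,6.2,-1.3,22,-0.5],
    [0,0.004,-0.01,6.2,-1.3,22,-0.5],
  ],
)

```text
clock: 5.98
position: [559.3, 120.8, 134.5]
ee_rot: [0.043, 0.984, -0.007, 0.175]
contact_force: [-0.8, -0.3, -3.1]
gripper_width: 43.5
grasp_force: 63.6
```

Run:
```python
from h import *
im=get_image("wrist"); s=read_state(); c=im["color"].astype(int); M=toolnow(s)
print("pos",s["position"],"F",s["contact_force"],"slope",np.arcsin(-M[2,0]),"roll",M[2,1],"yaw",np.arctan2(-M[1,0],-M[0,0]))
m=((c[...,2]-c[...,0])>60)[100:175,300:345].astype(np.uint8); n,l,st,ce=cv2.connectedComponentsWithStats(m); 
for a,b in zip(st[1:],ce[1:]): print(a[:2]+[300,100],a[2:],b+[300,100])
gr=c.sum(2).astype(float)
for u0,u1 in((250,290),(360,400)):
    col=gr[85:125,u0:u1].mean(1); d=np.diff(col); k=np.argmax(abs(d)); print(u0,85+k,np.round(d[max(0,k-2):k+3]))
cv2.imwrite("pics/c5.png",cv2.resize(im["color"][55:175,270:380],None,fx=5,fy=5,interpolation=cv2.INTER_CUBIC))
```

```text
pos [559.31179858 120.77230797 134.59432028] F [ 0.23890736  0.49523832 -3.71686401] slope 0.3523778701604252 roll 0.0005614689144698287 yaw -0.08805352382479212
[311 119] [ 20  20 315] [320.74920635 128.46984127]
250 103 [-2. 34. 78.  5. -1.]
360 104 [ 0. 38. 82.  5. -2.]
```

View pics/c5.png

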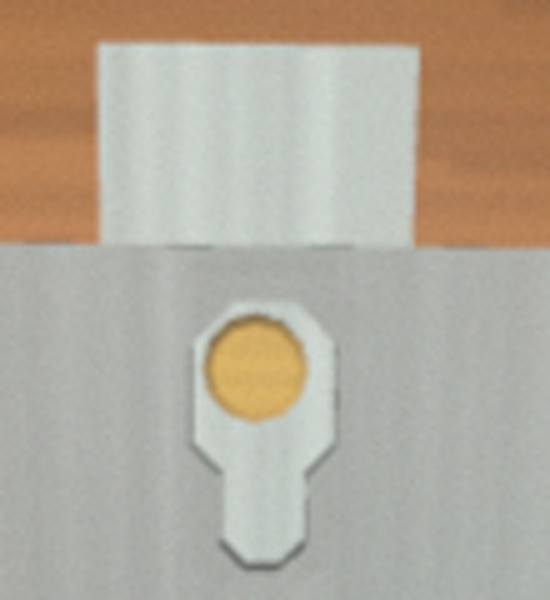

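The lower head sits inside the hole at (321,128.5) against the hole centre at (323,129), so about 1 mm to the side. I correct that and descend gently, watching the force.

Emit:
carry_out(
  motion=[
    [0,0,0,-0.6,-1,1,-0.5],
    [0,0,0,-0.6,-1,3,-0.5],
    [0,0,0,-0.6,-1,5,-0.5],
    [0,0,0,-0.6,-1,5,-0.5],
  ],
)

```text
clock: 6.52
position: [561.1, 119.2, 129.4]
ee_rot: [0.043, 0.984, -0.008, 0.174]
contact_force: [-0.2, 0.6, -4.2]
gripper_width: 43.2
grasp_force: 63.6
```

Emit:
carry_out(
  motion=[
    [0,0,0,0,0,1.5,-0.5],
    [0,0,0,0,0,3,-0.5],
    [0,0,0,0,0,3,-0.5],
  ],
)

```text
clock: 6.9
position: [562.2, 119.1, 126.7]
ee_rot: [0.043, 0.984, -0.008, 0.175]
contact_force: [0.4, -0.0, -3.9]
gripper_width: 43.4
grasp_force: 63.6
```

```bash
cat > q.py <<'E'
from h import *
im=get_image("wrist"); s=read_state(); M=toolnow(s); c=im["color"].astype(int)
print("t",s["clock"],"pos",s["position"].round(1),"F tool",(M.T@s["contact_force"]).round(2),"tq",(M.T@s["wrist_torque"]).round(2),"slope",np.arcsin(-M[2,0]).round(4),"roll",M[2,1].round(4))
C=att(-.097,.349)[1]; print("slope-frame pos",(C.T@(s["position"]-[570,118,70])).round(1))
m=((c[...,2]-c[...,0])>60)[100:175,300:345].astype(np.uint8); n,l,st,ce=cv2.connectedComponentsWithStats(m)
for a,b in zip(st[1:],ce[1:]):
    if a[4]>20: print("head",a[:2]+[300,100],a[2:],(b+[300,100]).round(1))
E
python3 q.py
```

```text
t 6.95 pos [562.2 119.2 126.8] F tool [1.1  0.33 4.09] tq [-0.03  1.04 -0.  ] slope 0.3515 roll -0.0001
slope-frame pos [12.   0.4 56. ]
head [313 119] [ 21  22 352] [323.1 129.5]
```

Emit:
carry_out(
  motion=[
    [0,0,0,0,0,1,-0.5],
    [0,0,0,0,0,2,-0.5],
    [0,0,0,0,0,3,-0.5],
    [0,0,0,0,0,3,-0.5],
  ],
)

```text
clock: 7.45
position: [563.2, 119.1, 123.9]
ee_rot: [0.043, 0.984, -0.008, 0.175]
contact_force: [0.1, -0.1, -3.4]
gripper_width: 43.3
grasp_force: 63.6
```

```bash
python3 q.py
```

```text
t 7.5 pos [563.2 119.1 124. ] F tool [ 1.14 -0.14  4.55] tq [-0.01  1.06 -0.04] slope 0.3515 roll -0.0001
slope-frame pos [12.   0.4 53.1]
head [313 119] [ 21  22 357] [323.2 130. ]
```

Emit:
carry_out(
  motion=[
    [0,0,0,0,0,1,-0.5],
    [0,0,0,0,0,2,-0.5],
    [0,0,0,0,0,2,-0.5],
  ],
)

```text
clock: 7.88
position: [563.9, 119.0, 122.0]
ee_rot: [0.043, 0.984, -0.008, 0.175]
contact_force: [-0.1, 0.7, -3.6]
gripper_width: 43.4
grasp_force: 63.6
```

Emit:
carry_out(
  motion=[
    [0,0,0,0,0,1,-0.5],
    [0,0,0,0,0,2,-0.5],
    [0,0,0,0,0,2,-0.5],
  ],
)

```text
clock: 8.25
position: [564.6, 118.9, 120.2]
ee_rot: [0.043, 0.984, -0.008, 0.175]
contact_force: [-0.7, 0.6, -3.7]
gripper_width: 43.4
grasp_force: 63.6
```

```bash
python3 q.py
```

```text
t 8.3 pos [564.6 119.  120.2] F tool [ 1.18 -0.04  3.48] tq [-0.02  1.08 -0.01] slope 0.3515 roll -0.0001
slope-frame pos [12.   0.4 49. ]
head [313 120] [ 22  22 378] [323.3 130.6]
```

Emit:
carry_out(
  motion=[
    [0,0,0,0,0,1,-0.5],
    [0,0,0,0,0,2,-0.5],
    [0,0,0,0,0,2,-0.5],
  ],
)

```text
clock: 8.68
position: [565.4, 119.0, 118.7]
ee_rot: [0.043, 0.984, -0.008, 0.175]
contact_force: [-1.9, -0.0, 0.9]
gripper_width: 43.2
grasp_force: 64.0
```

```bash
python3 q.py
```

```text
t 8.725 pos [565.4 119.  118.7] F tool [ 2.34  0.06 -1.11] tq [0.09 1.3  0.03] slope 0.3521 roll 0.0003
slope-frame pos [12.3  0.6 47.4]
head [312 119] [ 23  23 387] [323.  130.2]
```

Emit:
carry_out(
  motion=[
    [0,0,0,0,0,1,-0.5],
    [0,0,0,0,0,1,-0.5],
  ],
)

```text
clock: 8.98
position: [565.8, 119.0, 117.7]
ee_rot: [0.043, 0.984, -0.008, 0.175]
contact_force: [-2.4, 0.6, 1.0]
gripper_width: 43.0
grasp_force: 64.2
```

```bash
python3 q.py
```

```text
t 9.025 pos [565.8 119.  117.7] F tool [ 2.45 -0.42 -1.6 ] tq [ 0.12  1.28 -0.02] slope 0.352 roll 0.0002
slope-frame pos [12.3  0.6 46.3]
head [312 120] [ 23  22 393] [322.9 130.5]
```

Emit:
carry_out(
  motion=[
    [0,0,0,0,0,1,-0.5],
    [0,0,0,0,0,1.5,-0.5],
    [0,0,0,0,0,1.5,-0.5],
  ],
)

```text
clock: 9.4
position: [566.3, 119.0, 116.3]
ee_rot: [0.043, 0.984, -0.008, 0.175]
contact_force: [-3.7, -0.4, 2.5]
gripper_width: 43.5
grasp_force: 64.6
```

```bash
python3 q.py
```

```text
t 9.45 pos [566.3 119.  116.3] F tool [ 1.63  0.25 -3.77] tq [ 0.2   1.17 -0.02] slope 0.3521 roll 0.0003
slope-frame pos [12.3  0.6 44.8]
head [312 120] [ 23  23 400] [323.  130.7]
```

Push is about 7.5 N and sprung, so the plate is past the heads and on the pad. Sliding down the slope (tool +x).

Emit:
carry_out(
  motion=[
    [0,0,0,1,0,0,-0.5],
    [0,0,0,2.5,0,0,-0.5],
    [0,0,0,4,0,0,-0.5],
    [0,0,0,5,0,0,-0.5],
  ],
)

```text
clock: 9.95
position: [562.0, 119.9, 114.8]
ee_rot: [0.043, 0.984, -0.007, 0.175]
contact_force: [0.6, -0.3, 3.6]
gripper_width: 43.5
grasp_force: 64.5
```

```bash
python3 q.py
```

```text
t 10.0 pos [561.8 119.9 114.7] F tool [-2.09  0.79 -2.92] tq [-0.16  0.21  0.03] slope 0.3526 roll 0.0012
slope-frame pos [ 7.4  1.1 44.8]
head [311 129] [ 22  23 392] [321.6 140. ]
```

Emit:
carry_out(
  motion=[
    [0,0,0,1.5,-0.4,0,-0.5],
    [0,0,0,3,-0.5,0,-0.5],
    [0,0,0,4.5,-0.6,0,-0.5],
    [0,0,0,6,-0.7,0,-0.5],
    [0,0,0,7,-0.7,0,-0.5],
  ],
)

```text
clock: 10.62
position: [554.9, 119.1, 112.0]
ee_rot: [0.043, 0.984, -0.008, 0.175]
contact_force: [1.0, 0.4, 4.4]
gripper_width: 43.4
grasp_force: 64.4
```

```bash
python3 q.py
```

```text
t 10.675 pos [554.7 119.1 111.9] F tool [-1.36  0.47 -4.06] tq [-0.19  0.17  0.01] slope 0.3517 roll -0.0
slope-frame pos [-0.  -0.4 44.6]
head [314 144] [ 22  22 380] [324.5 154.7]
```

Emit:
carry_out(
  motion=[
    [0,0,0,1.5,0.3,0,-0.5],
    [0,0,0,3,0.4,0,-0.5],
    [0,0,0,4.5,0.5,0,-0.5],
    [0,0,0,5.3,0.5,0,-0.5],
    [0,0,0,5.3,0.5,0,-0.5],
  ],
)

```text
clock: 11.3
position: [549.9, 120.0, 110.2]
ee_rot: [0.043, 0.984, -0.008, 0.175]
contact_force: [-0.9, 0.0, 4.7]
gripper_width: 43.6
grasp_force: 64.4
```

```bash
python3 q.py
```

```text
t 11.35 pos [549.9 120.  110.2] F tool [-2.32 -1.43 -4.8 ] tq [0.06 0.05 0.03] slope 0.3517 roll -0.0001
slope-frame pos [-5.2  0.1 44.6]
head [313 155] [ 22  20 357] [323.5 164.8]
```

Emit:
carry_out(
  motion=[
    [0,0,0,0.5,0,0,-0.5],
    [0,0,0,1,0,0,-0.5],
    [0,0,0,1,0,0,-0.5],
  ],
)

```text
clock: 11.72
position: [549.6, 120.2, 110.2]
ee_rot: [0.044, 0.984, -0.008, 0.175]
contact_force: [2.8, -1.7, 4.8]
gripper_width: 43.4
grasp_force: 64.5
```

```bash
python3 q.py
```

```text
t 11.775 pos [549.6 120.2 110.2] F tool [-6.02 -1.84 -3.67] tq [ 0.56 -0.96 -0.04] slope 0.3525 roll 0.0001
slope-frame pos [-5.6  0.2 44.8]
head [313 155] [ 22  20 359] [323.4 165.1]
```

Emit:
carry_out(
  motion=[
    [0,0,0,0.7,0,0,-0.5],
    [0,0,0,0.7,0,0,-0.5],
  ],
)

```text
clock: 12.02
position: [549.4, 120.2, 110.2]
ee_rot: [0.044, 0.983, -0.008, 0.175]
contact_force: [4.9, -2.5, 4.9]
gripper_width: 43.0
grasp_force: 64.4
```

```bash
python3 q.py
```

```text
t 12.075 pos [549.3 120.2 110.2] F tool [-7.14 -1.52 -2.02] tq [ 0.61 -1.5  -0.04] slope 0.353 roll 0.0002
slope-frame pos [-5.8  0.2 44.9]
head [313 155] [ 22  20 351] [323.3 165.3]
```

Hard stop reached: the axial force rose by about 6 N with no more travel, at 18 mm of slide. I relax the push and then let go.

Emit:
carry_out(
  motion=[
    [0,0,0,-0.6,0,0,-0.5],
    [0,0,0,-1,0,-1,-0.5],
    [0,0,0,-1,0,-2.5,-0.5],
    [0,0,0,-1,0,-2.5,-0.5],
  ],
)

```text
clock: 12.58
position: [548.9, 120.3, 111.9]
ee_rot: [0.044, 0.984, -0.008, 0.175]
contact_force: [6.9, -2.6, 0.6]
gripper_width: 43.2
grasp_force: 63.8
```

```bash
python3 q.py
```

```text
t 12.625 pos [548.9 120.4 111.9] F tool [-6.84 -1.36  2.54] tq [ 0.39 -1.53  0.02] slope 0.3513 roll 0.0002
slope-frame pos [-5.7  0.3 46.6]
head [313 155] [ 22  20 350] [323.2 164.8]
```

Emit:
carry_out(
  motion=[
    [0,0,0,0,0,0,0.1],
    [0,0,0,0,0,0,0.3],
    [0,0,0,0,0,0,0.5],
    [0,0,0,0,0,0,0.5],
    [0,0,0,0,0,0,0.5],
  ],
)

```text
clock: 13.25
position: [548.4, 120.2, 112.2]
ee_rot: [0.043, 0.984, -0.008, 0.175]
contact_force: [-0.1, -0.1, -0.3]
gripper_width: 63.6
grasp_force: 0.0
```

```bash
python3 q.py
```

```text
t 13.3 pos [548.4 120.3 112.2] F tool [-0.05 -0.48  0.28] tq [-0.01  0.66 -0.02] slope 0.3516 roll 0.0
slope-frame pos [-6.   0.2 47.1]
head [313 155] [ 22  20 347] [323.5 165.3]
```

Released with zero force. Retreating along the tool axis, then checking.

Emit:
carry_out(
  motion=[
    [0,0,0,0,0,-20,0.5],
    [0,0,0,0,0,-60,0.5],
    [0,0,0,0,0,-110,0.5],
    [0,0,0,0,0,-140,0.5],
    [0,0,0,0,0,-140,0.5],
  ],
)

```text
clock: 13.92
position: [500.9, 125.6, 246.6]
ee_rot: [0.043, 0.983, -0.005, 0.177]
contact_force: [0.2, -0.2, -0.2]
gripper_width: 63.8
grasp_force: 0.0
```

Run:
```python
from h import *
im=get_image("wrist"); D=get_image("side"); print(read_state()["clock"],read_state()["position"])
a=cv2.resize(im["color"],(800,500))[:400]; b=cv2.resize(D["color"][140:250,260:400],(0,0),fx=1.8,fy=1.8)
a[200:200+b.shape[0],548:548+b.shape[1]]=b
cv2.imwrite("pics/c6.png",a)
```

```text
14.025 [500.03248422 124.28424004 243.18284093]
```

View pics/c6.png

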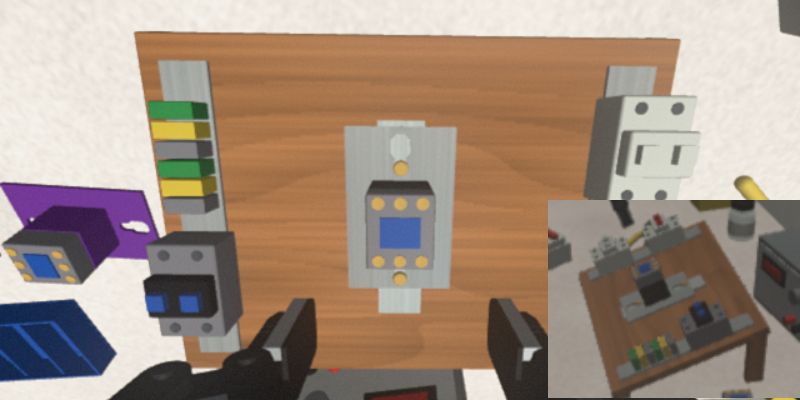

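The plate lies flat. The lower head sits in its slot at (400,168), with the large end free above it, and the upper head is in its slot at (400,280). It is locked and home, so I hand in.

```bash
python3 -c "
from bench import *
print(job_done())"
```

```text
the job is handed in; nothing more can be done
None
```

The contactor is hung on both studs and slid home to a hard stop, lying flat and locked under both heads. I let go of it and handed the job in at about 14 s, with the push on the board kept below about 10 N.

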